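# Fit up a weld-test coupon in the jig

### The arm

A 6-joint arm with a two-finger parallel gripper is mounted at the origin on the work surface. World frame = base frame: x ahead of the robot, y to its left, z up, the work surface at z = 0. Lengths are in mm, angles in degrees, forces in N, time in s.
With the tool pointing down it reaches from about 350 to 850 mm from the base axis. Payload 8.1 kg.
Tool frame: the origin (TCP) lies midway between the tips of the shut fingers; the grasp point (between the pads) lies hold_point_z behind it (hold_point_z is the distance from the TCP to the grasp point, in mm); z points along the fingers, x is the direction in which the jaws open and shut, and the axes are right-handed (so a half turn about z gives the same grasp; the last joint's range is limited). The gripper opens to 85 mm and grips with 20 to 120 N. Pads are 22 mm wide; open, the fingers measure 114 mm over their backs; the gripper's body (76 mm by 85 mm) begins 54 mm behind the grasp point. The pads swing forward as they close: fully open they stand 13 mm farther back than shut.
Start: joints at [-76.054, 7.471, 85.268, -0, 87.261, -4.893], TCP at [193.765, -567.856, 231.292] pointing down, gripper open.
Joint ranges: [-169.43, 169.43], [-51.17, 129.36], [1.28, 143.12], [-76.62, 256.62], [0, 156.53], [-152.29, 152.29]. Speed limits (degrees/s): [136.94, 136.94, 159.86, 180, 180, 180].

### API

Orientations are given as [roll, pitch, yaw] about the fixed x, y, z axes, in that order (R = Rz(yaw) Ry(pitch) Rx(roll)).
In Python, from bench import * gives the robot as it stands.
- The arm moves only by the shell command python3 -m pendant 'ROWS' [OPENING] [FORCE]. ROWS is JSON, a list that holds one entry, the list of rows, each a list of 4 numbers: the shift along the tool's x, y, z normalised to -1 to 1, where 1 is 0.02 m, then the turn about the tool's z normalised to -1 to 1, where 1 is 0.08 rad. A call has exactly 10 rows; each row shifts and turns the pose as measured when the row begins, along the tool's axes as they then stand; what a row does not reach is not made up. A row lasts 1/12 s, in which the tool goes at most 41.7 mm and 7.16 degrees, less where a joint would pass 70% of its speed; a pose out of reach is approached as far as the arm can. A call with a number of a shift or a turn outside -1 to 1 is refused whole. A call with a gripper value outside its range is refused whole. OPENING is the gripper's target within -1 to 1 (fully open at 1, half-way at 0, shut at -1), set as the call begins (- or left out, the last holds). The fingers move at their own pace and stop on an object; FORCE is the grip in N (left out, the last holds). Time passes only in rows, so rows that do not move let the fingers close, or fill a call up. It gives the time, the measured TCP pose, the force and the opening at its end, in the units of the state.
- sense(): the state, without advancing time (a new reading comes with each control period).
- snapshot(name): name is "scene" or "top" or "wrist"; returns the picture (400x640x3 uint8, red, green, blue); there is no depth.
- calibration(name): a dict with "mtx" (3x3 intrinsics, pixels), "D" ([k1, k2, p1, p2, k3] as OpenCV has them; the pictures are not rectified), "world_to_cam" (4x4, takes a point from world to camera coordinates); the wrist camera has in their place "hand_eye" (4x4, takes a point from camera to tool coordinates, whose origin is the TCP and whose axes are the tool frame's). Camera axes: x right, y down, z forward; pixel columns grow to the right and rows downward; lengths in mm; the calibration is good to about 2 mm. A picture is of the moment at which its call begins: read the wrist's pose just before it. calibration takes no time and is no camera call.
- hand_in(): hands the job in, once; it reports no verdict.
The state is a dict: "time": time; "joint_pos": joint angles; "qd": joint speeds; "joint_efforts": joint torques, N m; "tool_pos": TCP position; "tcp_rot": TCP orientation; "ft_force": force on the tool from outside, world axes, zero at the start; "wrist_torque": the same for the moment, N m; "finger_gap": finger opening in mm.
Only numpy, scipy, OpenCV 4.12 (cv2) and the standard library are available. Lean on these libraries where they do the work, as an engineer would, in place of code of your own. Each camera call takes 0.05 s, during which the arm holds its last target.

### The job

Finish fitting up the weld-test joint in the jig. The far steel coupon lies slid back between the guide rails, too snug to be gripped: with the clamp still open, bear down on its top with the fingertips and draw it toward the near coupon until its bevelled edge is fully home and square against the brass gap wire. Bear down only lightly, never with more than about 3 kg (30 N) of push in all, because the backing tile under the joint is brittle. Then swing the blue handle of the open clamp on the left fully down so that the rubber foot holds the coupon there, let go, and leave everything else on the jig and the bench where it is.

Things in the scene. Friction and masses are not known exactly. Their poses are not given: they have to be found in the camera images.
- jig: Grey fit-up jig, bolted down: base plate 310 x 330 x 12 mm on levelling feet whose height differs from run to run (underside 10 to 20 mm above the bench). Origin on the joint line, midway between the rails, at the plate's UNDERSIDE; x along the rails away from the near coupon (robot's +x to within 0.3 rad), y left, z up. Plate's top at z = 12 mm, its edges at x = -125 and 185, y = +-165 mm.
- channel (a point): Point on the base plate's top (jig x = 80, y = 0, z = 12 mm) in the channel between two aluminium guide rails along jig x, 10 mm tall, inner faces at y = +-51 mm. A bar 22 mm tall closes the far end, inner face at x = 164 mm. A spring plunger in the right rail, at this x, pushes the coupon against the left rail with about 7 N.
- gap_wire (a point): Middle of the brass gap wire's top: an upright U of 3.2 mm wire fixed on the joint line, legs at jig y = +-30 mm, this top at z = 30 mm (10 mm above the coupons' tops). A brittle white ceramic backing tile lies flush under the joint. The fixed near coupon (100 x 100 x 8 mm) lies at jig x = -102 to -2 mm.
- near_clamp (a point): Pivot of the near coupon's own clamp (jig x = -62, y = -110, z = 47 mm), already closed and fixed: its bar reaches 83 mm inward over that coupon, its handle 177 mm out to the right, nothing higher than 75 mm above the jig's origin. Leave it.
- coupon: The coupon to draw: dark steel plate 100 x 100 x 8 mm, 0.5 to 0.8 kg, bevelled edge with bright ground strip at its -x. Origin at the centre of its UNDERSIDE, axes as the jig's; flat top 8 mm above (20 mm above jig's origin, 2 mm below the rails' tops). Fully home its origin is at jig x = 51.6 mm: a slide of 54 to 60 mm. Smooth underside (friction about 0.25), grit-blasted top (0.8); with the plunger's drag, fingers slip if pressed under some 12 N.
- clamp_handle (a joint): Handle of the far coupon's toggle clamp, left of the left rail. Radians: 0 = open (handle 68 degrees above level, bar upright), 1.10 = closed on its stop (handle 5 degrees above level, pointing left, jig +y). Turns about an axis along jig x, stays where it is left, takes about 4 N at the grip, and goes over centre just before its stop as the foot bears on the coupon.
- clamp_grip (a point): Point on the centre line of the round blue handle grip, 100 mm from its pivot; the grip is 18 mm thick and runs from 45 to 139 mm from the pivot. Moves with the handle, in a plane across the rails.
- clamp_pivot (a point): Pivot of that handle, fixed at jig x = 52, y = 147, z = 35 mm. At joint value q the grip point lies from here 100 mm along (cos e, sin e) in jig (y, z), with e = 1.19 - q rad.
- clamp_bar: Bar of the same clamp with its rubber foot (14 mm across), driven by the handle. Origin on the bar's pivot (jig x = 52, y = 110, z = 47 mm). Open, it stands upright, 83 mm above that pivot, foot pointing inward to y = 76 mm; closed, it lies level over the coupon and the foot presses on it at jig x = 52, y = 35 mm with some 7 N.
- taper_gauge: bystander: bright steel taper gauge, flat bar 90 x 14 x 4 mm, lying on the near coupon
- weld_magnet: bystander: yellow and black square welding magnet, 60 x 60 x 16 mm, on the right far part of the jig's base plate, outside the rails
- spare_coupon: bystander: a third coupon like the one to be drawn (100 x 100 x 8 mm), lying flat on the bench left of the jig; not used
- chipping_hammer: bystander: chipping hammer, 260 mm long, on the bench
- wire_brush: bystander: wooden wire brush, bristles up, 280 x 28 x 26 mm, on the bench
- spatter_jar: bystander: white jar with black cap, 72 mm across, 95 mm tall
- offcut_tin: bystander: open steel tin, 90 mm across, 100 mm tall
- tungsten_box: bystander: flat red box with clear lid, 175 x 42 x 18 mm
Things that resemble listed ones, but are neither listed nor needed, are in the scene too. Leave any green, purple or turquoise look-alike of the coupon alone.

How it is judged (in metres and radians):
On the way:
1. the coupon is fully home against the gap wire, flat and square, with its clamp still open (x of coupon in the frame of jig between 0.0486 and 0.0531 m and z of coupon in the frame of jig between 0.01 and 0.0145 m and angle between the x axis of coupon and the x axis of jig, either way round below 0.035 rad and angle between coupon's own z axis and vertical below 0.03 rad and value of joint clamp_handle below 0.3 rad), for 0.2 s.
At the end, for the whole second after the job is handed in: The coupon lies flat and square in the channel with its bevelled edge within 1.5 mm of bearing on the gap wire, its clamp's handle is fully down (1.03 rad or more) and the clamp's foot presses on it with more than 4 N; all at rest and let go (x of coupon in the frame of jig between 0.0486 and 0.0531 m and z of coupon in the frame of jig between 0.01 and 0.0145 m and angle between the x axis of coupon and the x axis of jig, either way round below 0.035 rad and angle between coupon's own z axis and vertical below 0.03 rad and value of joint clamp_handle above 1.03 rad and contact force between clamp_bar and coupon above 4 N and linear speed of coupon below 0.01 m/s); the robot touches nothing.
It fails at once if the robot bears on the coupon with more than 35 N (contact force between any of the fingers, the arm and coupon above 35 N).
It fails at once if a bystander on the jig or the bench is moved by more than 30 mm (distance of any of taper_gauge, weld_magnet, spare_coupon, chipping_hammer, wire_brush, spatter_jar, offcut_tin, tungsten_box from where it was at the start of the episode above 0.03 m).
It also fails if it takes over 64 s, if anything falls off the work surface, if the arm or the gripper's body presses on something with over 40 N, if the wrist force passes 120 N, or if a joint passes its speed limit or range.

## Working session

There is one attempt and no reset: what is moved stays moved. The work goes in short steps, Python scripts to look and compute and a shell command to move; the robot and the scene stay as the last step left them, time stands still between calls to the robot, and variables do not carry over. Pictures are saved under pics/ and viewed, and the job is handed in when it is done.

```bash
mkdir -p pics; ls
cat > h.py <<'E'
from bench import *
import numpy as np, cv2
from scipy.spatial.transform import Rotation as R
def save(name,fn,crop=None,s=1):
    im=snapshot(name); cv2.imwrite('pics/raw_'+fn,im[:,:,::-1])
    if crop: x,y,w,hh=crop; im=im[y:y+hh,x:x+w]
    if s!=1: im=cv2.resize(im,None,fx=s,fy=s,interpolation=cv2.INTER_CUBIC)
    cv2.imwrite('pics/'+fn,im[:,:,::-1])
E
python3 - <<'E'
from h import *
print(sense())
for n in ("scene","top","wrist"):
    save(n,n+'0.png'); print(n,calibration(n))
E
```

```text
pics
{'time': 0.0, 'joint_pos': array([-7.60532496e+01,  7.51533365e+00,  8.53303071e+01,  1.75702163e-04,
        8.72622870e+01, -4.89270394e+00]), 'qd': array([ 0.02837811,  0.00208919,  0.00627747, -0.04666128, -0.05934385,
        0.06271382]), 'joint_efforts': array([ 2.07138852e-03, -5.69395959e+01, -5.00545979e+01, -1.63621885e-04,
        1.49147987e-02, -1.59228705e-05]), 'tool_pos': array([ 193.64030186, -567.30016715,  230.23224138]), 'tcp_rot': array([-1.79990620e+02,  1.07519600e-01, -7.11605454e+01]), 'ft_force': array([ 0.64863616, -0.71263588,  0.24922136]), 'wrist_torque': array([-0.02144557, -0.05962338, -0.05400924]), 'finger_gap': 85.28496486780942}
scene {'mtx': array([[509.51943507,   0.        , 324.71606878],
       [  0.        , 509.51943507, 205.90755505],
       [  0.        ,   0.        ,   1.        ]]), 'D': array([0.04312948, 0.        , 0.        , 0.        , 0.        ]), 'world_to_cam': array([[ 8.95788987e-01,  4.44378598e-01, -9.47374848e-03,
        -4.44982301e+02],
       [ 3.12746245e-01, -6.45300271e-01, -6.96977293e-01,
        -4.9285924
[... 680 characters left out ...]
41354e+03],
       [ 0.00000000e+00,  0.00000000e+00,  0.00000000e+00,
         1.00000000e+00]])}
wrist {'mtx': array([[280.93563634,   0.        , 321.42741865],
       [  0.        , 280.93563634, 198.75889329],
       [  0.        ,   0.        ,   1.        ]]), 'D': array([-0.02419478,  0.        ,  0.        ,  0.        ,  0.        ]), 'hand_eye': array([[ 9.99999577e-01, -5.05655577e-04,  7.68009846e-04,
        -1.54361986e-01],
       [ 2.28986713e-04,  9.45854126e-01,  3.24591929e-01,
        -8.41614819e+01],
       [-8.90557000e-04, -3.24591616e-01,  9.45853842e-01,
        -1.42746194e+02],
       [ 0.00000000e+00,  0.00000000e+00,  0.00000000e+00,
         1.00000000e+00]])}
```

View pics/scene0.png

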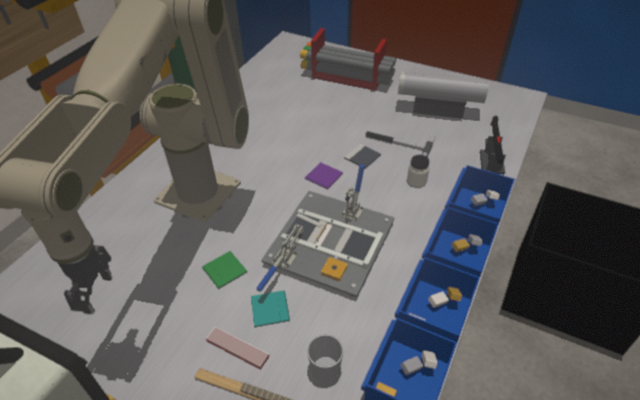

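View pics/top0.png

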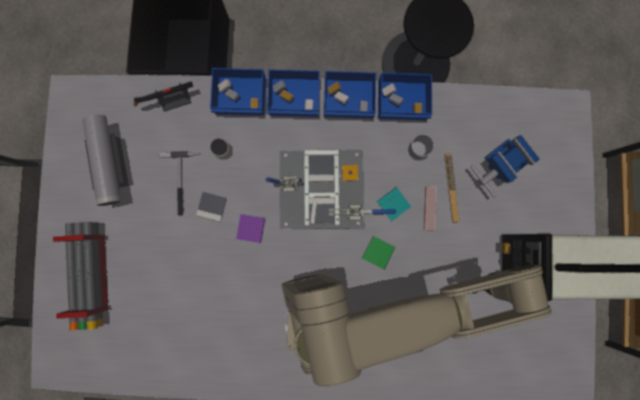

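Run:
```python
import cv2
im=cv2.imread('pics/raw_top0.png')
cv2.imwrite('pics/top0c.png',cv2.resize(im[90:250,220:440],None,fx=3.6,fy=3.6,interpolation=cv2.INTER_CUBIC))
im=cv2.imread('pics/raw_scene0.png')
cv2.imwrite('pics/scene0c.png',cv2.resize(im[120:320,200:460],None,fx=3,fy=3,interpolation=cv2.INTER_CUBIC))
```

```text
(no output)
```

View pics/top0c.png

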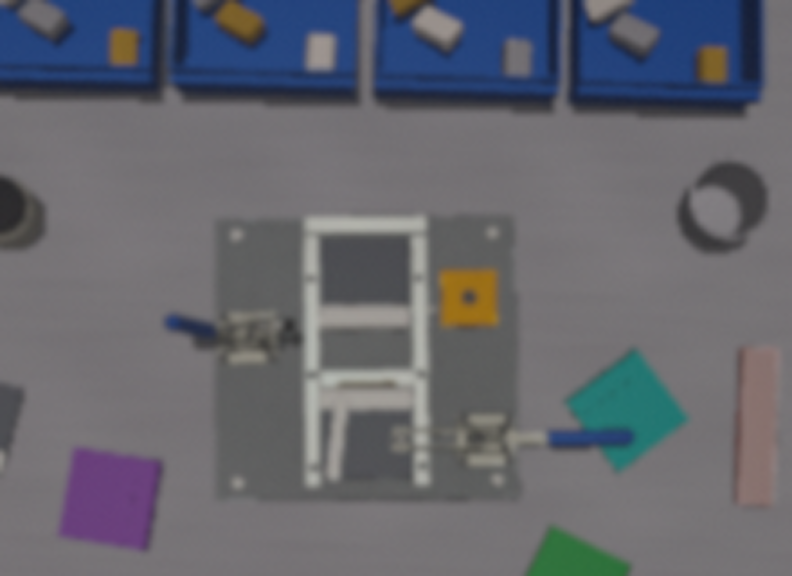

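View pics/scene0c.png

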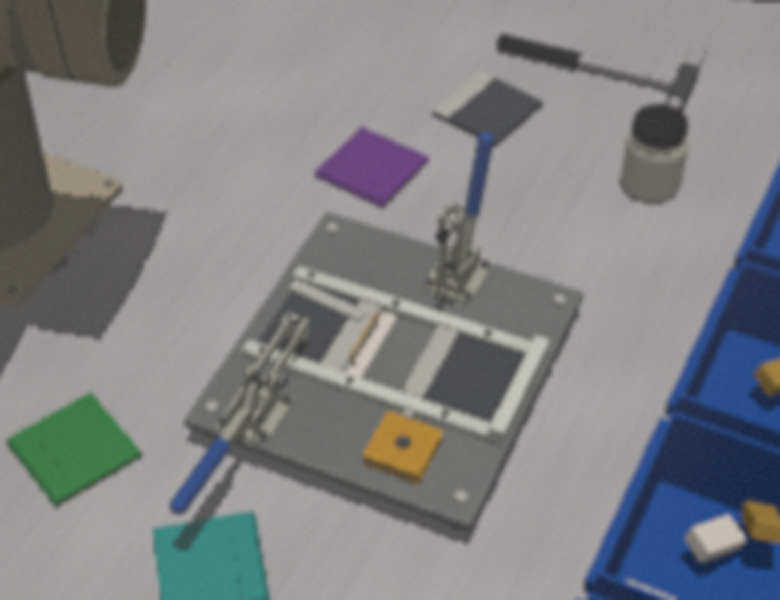

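```bash
cat >> h.py <<'E'
def proj(name,P,pose=None):
    c=calibration(name)
    P=np.atleast_2d(P).astype(float)
    if name=='wrist':
        s=pose
        T=np.eye(4);T[:3,:3]=R.from_euler('xyz',s['tcp_rot'],degrees=True).as_matrix();T[:3,3]=s['tool_pos']
        W=np.linalg.inv(T@c['hand_eye'])
    else: W=c['world_to_cam']
    rv=cv2.Rodrigues(W[:3,:3])[0]
    return cv2.projectPoints(P.reshape(-1,1,3),rv,W[:3,3],c['mtx'],c['D'])[0].reshape(-1,2)
def jig2w(p,P):
    x,y,z,a=p; P=np.atleast_2d(P).astype(float)
    return P@R.from_euler('z',a).as_matrix().T+[x,y,z]
E
cat > fit.py <<'E'
from h import *
from scipy.optimize import least_squares
cn=[[-125,-165,12],[-125,165,12],[185,165,12],[185,-165,12],[0,0,30],[0,30,30],[0,-30,30]]
t=np.array([[520,495],[216,496],[217,218],[514,216],[366,383],[339,384],[396,384]])/3.6+[220,90]
t-=0.36
s=np.array([[188,424],[330,213],[583,293],[468,527]])/3+[200,120]-0.33
f=lambda p:np.r_[(proj('top',jig2w(p,cn))-t).ravel(),(proj('scene',jig2w(p,cn[:4]))-s).ravel()]
r=least_squares(f,[450,0,15,0]); print(r.x,np.degrees(r.x[3])); print(np.round(f(r.x).reshape(-1,2),1))
E
python3 fit.py
```

```text
[ 4.91288593e+02 -1.08358595e+01  1.44975633e+01  3.27747266e-02] 1.877853509624626
[[-0.3  0.6]
 [-0.4  0.9]
 [-0.5 -0.4]
 [ 0.2 -0.2]
 [ 0.1 -0.3]
 [-0.1 -0.6]
 [-0.5 -0.6]
 [-1.4 -0.5]
 [-1.1  0.2]
 [ 0.6  0.5]
 [ 0.8  0.6]]
```

```bash
python3 -m pendant '[[[-1,-0.4,0,0.75],[-1,-0.5,0,0.75],[-1,-0.6,0,0.75],[-1,-0.7,0,0.75],[-1,-0.8,0,0.75],[-1,-0.8,0,0],[-1,-0.8,0,0],[-1,-0.8,0,0],[-1,-0.8,0,0],[-1,-0.8,0,0]]]' -1
```

```text
time: 0.98
tool_pos: [310.2, -350.3, 225.7]
tcp_rot: [179.8, 0.4, -89.7]
ft_force: [-0.7, 0.3, -0.2]
finger_gap: 0.1
```

```bash
python3 -m pendant '[[[-1,-0.85,-0.1,0],[-1,-0.85,-0.1,0],[-1,-0.85,-0.1,0],[-1,-0.85,-0.1,0],[-1,-0.85,-0.1,0],[-1,-0.85,-0.1,0],[-1,-0.85,-0.1,0],[-1,-0.85,-0.1,0],[-1,-0.85,-0.1,0],[-1,-0.85,-0.1,0]]]'
```

```text
time: 1.82
tool_pos: [484.3, -136.7, 244.7]
tcp_rot: [179.6, 0.6, -89.8]
ft_force: [0.3, -0.5, 0.2]
finger_gap: 0.1
```

```bash
python3 -m pendant '[[[-1,-0.8,-0.1,0],[-1,-0.8,-0.1,0],[-1,-0.8,0,0],[-1,-0.6,0,0],[-0.8,-0.4,0,0],[-0.5,-0.2,0,0],[-0.2,0,0,0],[0,0,0,0],[0,0,0,0],[0,0,0,0]]]'
python3 - <<'E'
from h import *
s=sense();print(s)
save('wrist','w1.png')
save('top','t1.png')
E
```

```text
time: 2.65
tool_pos: [559.0, -16.5, 246.8]
tcp_rot: [179.4, 0.6, -89.5]
ft_force: [-0.0, -0.1, 0.4]
finger_gap: -0.1
{'time': 2.65, 'joint_pos': array([-7.29013307,  1.48105626, 89.962689  ,  0.53130384, 89.27900644,
       82.1589929 ]), 'qd': array([-0.72901992, -0.4620877 ,  0.63873878, -0.312643  ,  0.09153118,
       -0.40663525]), 'joint_efforts': array([ 6.29429296e-01, -5.13259435e+01, -5.02422988e+01,  1.41405361e-01,
        7.87608954e-02,  3.81724443e-02]), 'tool_pos': array([559.03768967, -16.48923166, 246.79779238]), 'tcp_rot': array([179.35640108,   0.62477688, -89.46267156]), 'ft_force': array([-0.00875092, -0.08642611,  0.44598701]), 'wrist_torque': array([-0.02208328,  0.01213235, -0.03904408]), 'finger_gap': -0.14473291669228666}
```

View pics/w1.png

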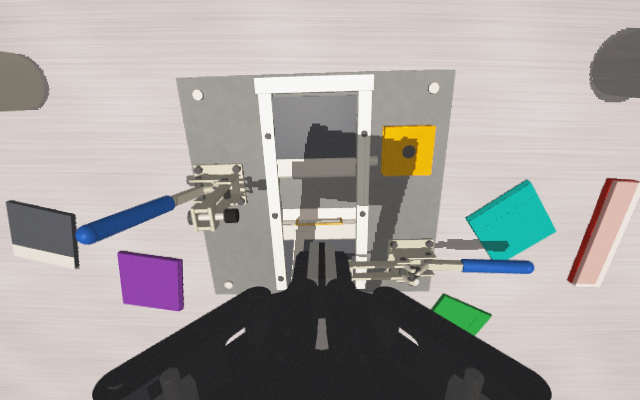

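Run:
```python
import cv2
im=cv2.imread('pics/raw_w1.png')
cv2.imwrite('pics/w1c.png',cv2.resize(im[60:310,165:465],None,fx=2.6,fy=2.4,interpolation=cv2.INTER_CUBIC))
```

```text
(no output)
```

View pics/w1c.png

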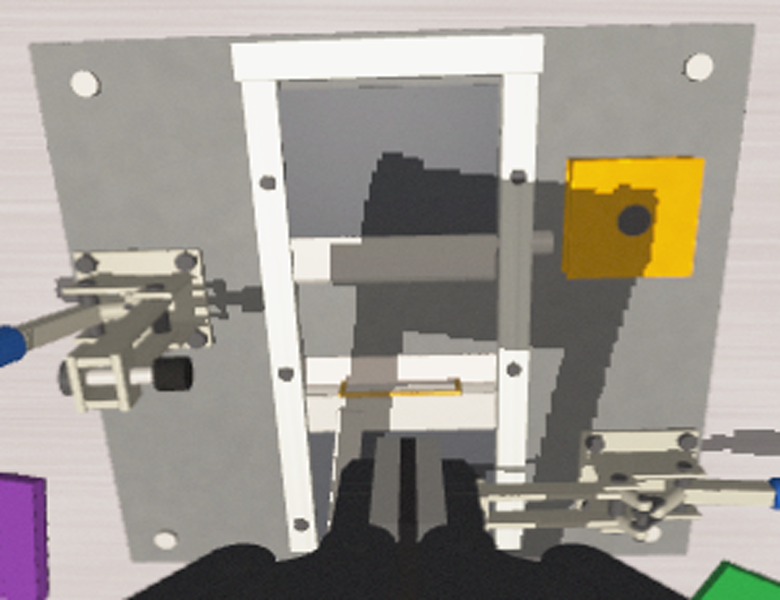

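```bash
cat > fit2.py <<'E'
from h import *
from scipy.optimize import least_squares
s=dict(tool_pos=np.array([559.03768967, -16.48923166, 246.79779238]),tcp_rot=np.array([179.35640108,   0.62477688, -89.46267156]))
cw=[[185,165,12],[185,-165,12],[-125,165,12],[-125,-165,12],[0,30,30],[0,-30,30]]
w=np.array([[30,45],[754,25],[132,562],[686,555],[342,391],[460,388]])/[2.6,2.4]+[165,60]-0.3
from fit import f as f0
g=lambda p:(proj('wrist',jig2w(p,cw),s)-w).ravel()
r=least_squares(g,[490,-10,15,0]);print('wrist only',r.x);print(np.round(g(r.x).reshape(-1,2),1))
r=least_squares(lambda p:np.r_[g(p),f0(p)],[490,-10,15,0]);p=r.x;print('all',p,'\n',np.round(g(p).reshape(-1,2),1))
np.save('jig.npy',p)
im=cv2.imread('pics/raw_w1.png')
def inv(px,z):
    c=calibration('wrist');u=cv2.undistortPoints(np.array([[px]],float),c['mtx'],c['D'])[0,0]
    T=np.eye(4);T[:3,:3]=R.from_euler('xyz',s['tcp_rot'],degrees=True).as_matrix();T[:3,3]=s['tool_pos']
    M=T@c['hand_eye'];d=M[:3,:3]@[u[0],u[1],1];o=M[:3,3]
    P=o+d*(p[2]+z-o[2])/d[2]
    return R.from_euler('z',-p[3]).apply(P-[p[0],p[1],p[2]])
for q,z in (((295,284),12),((498,277),12),((278,84),20),((498,80),20)):
    print(q,inv(np.array(q)/[2.6,2.4]+[165,60]-.3,z))
E
python3 fit2.py
```

```text
[ 4.91288593e+02 -1.08358595e+01  1.44975633e+01  3.27747266e-02] 1.877853509624626
[[-0.3  0.6]
 [-0.4  0.9]
 [-0.5 -0.4]
 [ 0.2 -0.2]
 [ 0.1 -0.3]
 [-0.1 -0.6]
 [-0.5 -0.6]
 [-1.4 -0.5]
 [-1.1  0.2]
 [ 0.6  0.5]
 [ 0.8  0.6]]
wrist only [ 4.88859889e+02 -1.12453436e+01  1.69990810e+01  3.57020402e-02]
[[ 0.2 -0.4]
 [ 0.1 -0.4]
 [ 0.2 -0.5]
 [-0.1 -0.9]
 [-0.   0.9]
 [-0.4  1.3]]
all [ 4.89366824e+02 -1.12368917e+01  1.68392794e+01  3.51270869e-02] 
 [[ 0.3 -0.9]
 [ 0.2 -0.8]
 [ 0.1 -0.9]
 [-0.1 -1.2]
 [-0.1  0.5]
 [-0.4  0.9]]
(295, 284) [57.79570479 52.44981372 12.        ]
(498, 277) [ 59.36950108 -50.96548821  12.        ]
(278, 84) [161.81083988  51.03128483  20.        ]
(498, 80) [161.00872913 -48.6738969   20.        ]
```

```bash
python3 -m pendant '[[[-0.05,-0.3,0.8,-0.08],[-0.05,-0.3,0.9,-0.08],[-0.05,-0.3,0.9,-0.08],[-0.05,-0.3,0.9,-0.08],[-0.05,-0.3,0.9,0],[-0.05,-0.3,0.9,0],[-0.05,-0.3,0.8,0],[-0.05,-0.3,0.6,0],[0,0,0.3,0],[0,0,0,0]]]'
```

```text
time: 3.58
tool_pos: [607.9, -15.2, 104.9]
tcp_rot: [179.8, 0.5, -88.6]
ft_force: [-0.2, 0.8, -0.7]
finger_gap: -0.2
```

```bash
python3 -m pendant '[[[-0.1,0,0.5,-0.05],[-0.1,0,0.5,-0.05],[-0.1,0,0.5,0],[-0.1,0,0.5,0],[-0.05,0,0.4,0],[0,0,0.3,0],[0,0,0.2,0],[0,0,0.1,0],[0,0,0,0],[0,0,0,0]]]'
python3 - <<'E'
from h import *
s=sense();print(s['tool_pos'],s['tcp_rot'])
save('wrist','w2.png'); save('scene','s2.png',(220,130,200,150),4)
E
```

```text
time: 4.42
tool_pos: [607.5, -5.9, 41.5]
tcp_rot: [180.0, 0.4, -88.2]
ft_force: [-0.7, -0.5, 0.3]
finger_gap: -0.1
[607.53500685  -5.90976146  41.49173195] [179.97157294   0.43476795 -88.16090389]
```

View pics/w2.png

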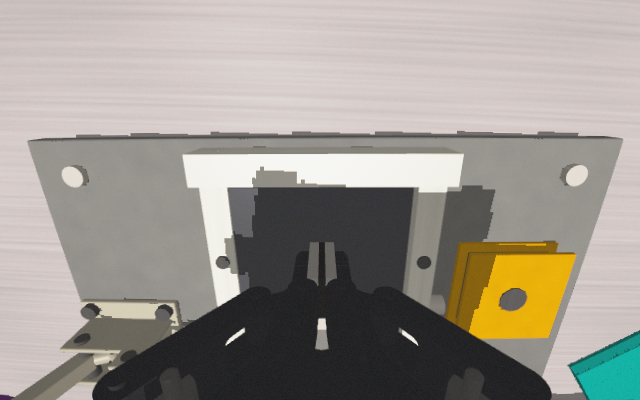

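View pics/s2.png

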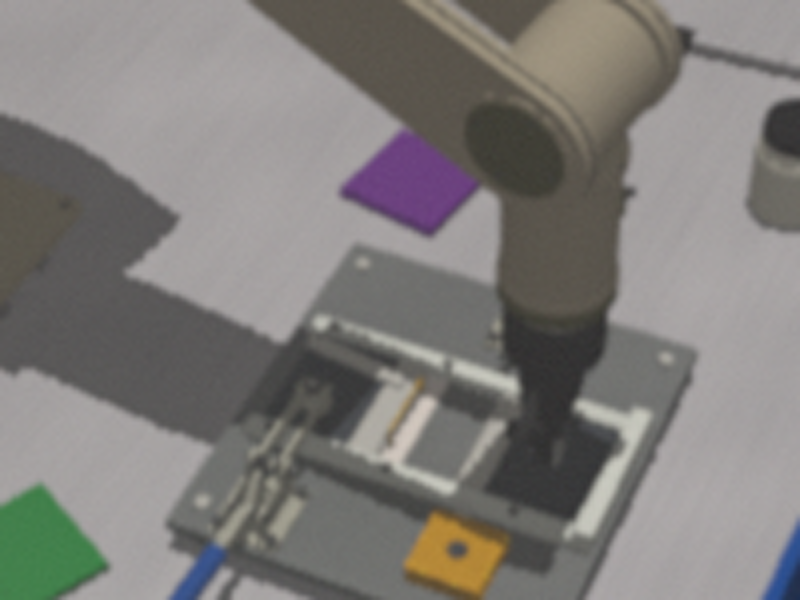

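```bash
python3 -m pendant '[[[0,0,0.04,0],[0,0,0.04,0],[0,0,0.04,0],[0,0,0.04,0],[0,0,0.04,0],[0,0,0.0,0],[0,0,0.0,0],[0,0,0,0],[0,0,0,0],[0,0,0,0]]]'
```

```text
time: 5.35
tool_pos: [609.5, -6.3, 39.7]
tcp_rot: [-179.8, 0.4, -88.2]
ft_force: [0.5, 0.2, -0.1]
finger_gap: 0.1
```

```bash
python3 -m pendant '[[[0,0,0.05,0],[0,0,0.05,0],[0,0,0.05,0],[0,0,0.05,0],[0,0,0.05,0],[0,0,0.05,0],[0,0,0.05,0],[0,0,0.05,0],[0,0,0.05,0],[0,0,0.05,0]]]'
```

```text
time: 6.18
tool_pos: [609.6, -6.3, 39.6]
tcp_rot: [-179.9, 0.4, -88.1]
ft_force: [-5.3, 0.5, 7.5]
finger_gap: 0.1
```

```bash
python3 -m pendant '[[[0,0.02,0.1,0],[0,0.02,0.1,0],[0,0.02,0.1,0],[0,0.02,0.1,0],[0,0.02,0.1,0],[0,0.02,0.1,0],[0,0.02,0.1,0],[0,0.02,0.1,0],[0,0.02,0.1,0],[0,0.02,0.1,0]]]'
```

```text
time: 7.02
tool_pos: [609.9, -6.3, 39.5]
tcp_rot: [-179.5, 0.3, -88.1]
ft_force: [-8.2, 0.0, 15.8]
finger_gap: -0.0
```

```bash
python3 -m pendant '[[[0,0.05,0.11,0],[0,0.08,0.11,0],[0,0.1,0.11,0],[0,0.12,0.11,0],[0,0.14,0.11,0],[0,0.16,0.11,0],[0,0.18,0.11,0],[0,0.18,0.11,0],[0,0.18,0.11,0],[0,0.18,0.11,0]]]'
```

```text
time: 7.85
tool_pos: [607.1, -6.8, 39.9]
tcp_rot: [-176.4, 0.1, -88.0]
ft_force: [4.5, 1.8, 5.9]
finger_gap: -0.0
```

```bash
python3 -m pendant '[[[0,0.1,0.12,0],[0,0.2,0.14,0],[0,0.3,0.15,0],[0,0.3,0.15,0],[0,0.3,0.15,0],[0,0.3,0.15,0],[0,0.3,0.15,0],[0,0.3,0.15,0],[0,0.3,0.15,0],[0,0.3,0.15,0]]]';  python3 - <<'E'
from h import *
s=sense();print(s['tool_pos'],s['tcp_rot'],s['wrist_torque'])
save('wrist','w3.png')
E
```

```text
time: 8.68
tool_pos: [596.0, -7.3, 40.4]
tcp_rot: [-171.4, -0.1, -88.0]
ft_force: [6.3, 2.9, 9.5]
finger_gap: 0.3
[595.9552062   -7.28177753  40.44257758] [-1.71358938e+02 -6.87629964e-02 -8.80449566e+01] [ 0.4759555  -1.21076498  0.05548341]
```

View pics/w3.png

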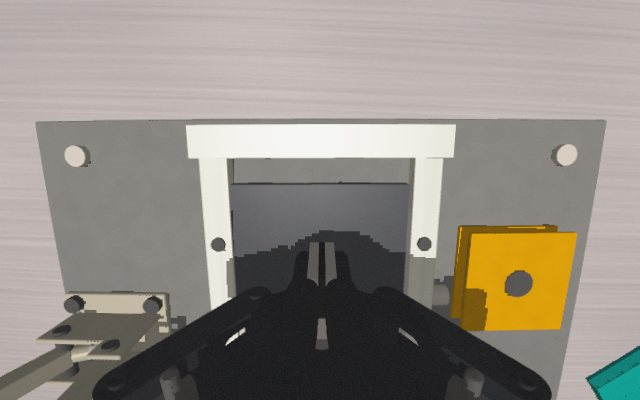

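```bash
cat >> h.py <<'E'
p=np.load('jig.npy')
def invw(px,z,s):
    c=calibration('wrist');u=cv2.undistortPoints(np.array([[px]],float),c['mtx'],c['D'])[0,0]
    T=np.eye(4);T[:3,:3]=R.from_euler('xyz',s['tcp_rot'],degrees=True).as_matrix();T[:3,3]=s['tool_pos']
    M=T@c['hand_eye'];d=M[:3,:3]@[u[0],u[1],1];o=M[:3,3]
    P=o+d*(p[2]+z-o[2])/d[2]
    return R.from_euler('z',-p[3]).apply(P-[p[0],p[1],p[2]])
E
python3 - <<'E'
from h import *
s=sense()
for q,z in(((240,183),20),((400,183),20),((240,157),34),((400,157),34),((38,123),12),((605,122),12)): print(q,invw(q,z,s))
E
```

```text
(240, 183) [148.67130437  46.2445753   20.        ]
(400, 183) [148.54179453 -44.06495823  20.        ]
(240, 157) [163.62804522  41.50259581  34.        ]
(400, 157) [163.52574407 -39.46035747  34.        ]
(38, 123) [183.37236727 165.91101308  12.        ]
(605, 122) [ 183.62155527 -166.09969234   12.        ]
```

```bash
python3 -m pendant '[[[0,0.4,0.15,0],[0,0.53,0.15,0],[0,0.53,0.15,0],[0,0.53,0.15,0],[0,0.53,0.14,0],[0,0.53,0.14,0],[0,0.53,0.13,0],[0,0.4,0.13,0],[0,0.3,0.14,0],[0,0.3,0.14,0]]]';  python3 - <<'E'
from h import *
s=sense();print(s['tool_pos'],s['tcp_rot'],s['wrist_torque'])
save('wrist','w4.png')
E
```

```text
time: 9.57
tool_pos: [563.3, -9.1, 41.3]
tcp_rot: [-164.6, -0.4, -88.1]
ft_force: [6.0, 4.1, 9.0]
finger_gap: 0.0
[563.29152457  -9.09577533  41.26554676] [-164.63916484   -0.35962254  -88.11759291] [ 0.6504959  -1.29427915  0.15942394]
```

View pics/w4.png

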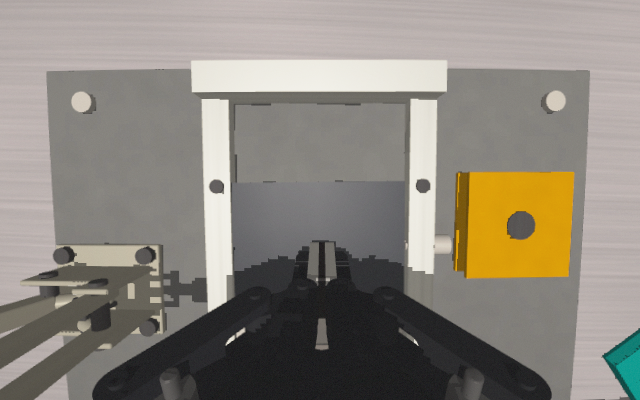

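```bash
python3 -m pendant '[[[-0.03,0.4,0.1,0],[-0.03,0.4,0.1,0],[-0.03,0.35,0.1,0],[-0.03,0.35,0.1,0],[-0.03,0.3,0.11,0],[-0.03,0.3,0.11,0],[-0.03,0.3,0.11,0],[-0.03,0.3,0.11,0],[-0.03,0.3,0.11,0],[-0.03,0.3,0.11,0]]]';  python3 - <<'E'
from h import *
s=sense();print(s['tool_pos'],s['tcp_rot'],s['wrist_torque'])
save('wrist','w5.png')
E
```

```text
time: 10.45
tool_pos: [550.6, -9.4, 42.1]
tcp_rot: [-158.9, -1.1, -88.3]
ft_force: [6.1, 1.2, 8.8]
finger_gap: -0.2
[550.64908206  -9.35320019  42.07139023] [-158.90815313   -1.05656533  -88.32013677] [ 0.19180602 -1.28912022  0.0645937 ]
```

View pics/w5.png

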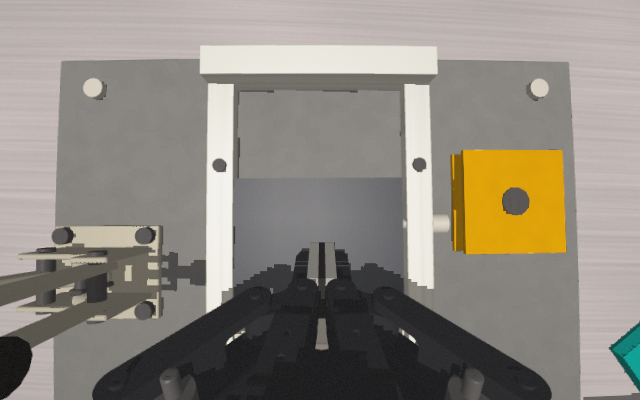

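Run:
```python
from h import *
s=sense()
for q,z in(((245,178),20),((395,178),20),((240,82),34),((400,82),34),((61,63),12),((569,64),12)): print(q,invw(q,z,s))
```

```text
(245, 178) [107.43834779  45.39299427  20.        ]
(395, 178) [107.09382884 -45.0763154   20.        ]
(240, 82) [159.8357306   45.07313711  34.        ]
(400, 82) [160.09831981 -44.99573638  34.        ]
(61, 63) [183.86102235 167.5215644   12.        ]
(569, 64) [ 184.49758905 -166.94031734   12.        ]
```

```bash
python3 -m pendant '[[[-0.01,0.38,0.09,0],[-0.01,0.38,0.09,0],[-0.01,0.36,0.09,0],[-0.01,0.36,0.09,0],[-0.01,0.36,0.09,0],[-0.01,0.36,0.09,0],[-0.01,0.36,0.08,0],[-0.01,0.36,0.08,0],[-0.01,0.36,0.08,0],[-0.01,0.36,0.08,0]]]';  python3 - <<'E'
from h import *
s=sense();print(s['tool_pos'],s['tcp_rot'],s['wrist_torque'])
save('wrist','w6.png')
E
```

```text
time: 11.33
tool_pos: [537.0, -13.2, 42.9]
tcp_rot: [-152.8, -1.7, -88.6]
ft_force: [6.3, 3.3, 8.1]
finger_gap: 0.1
[537.00538065 -13.24704208  42.85107272] [-152.80370409   -1.67490351  -88.62081596] [ 0.46508714 -1.50516092  0.1831571 ]
```

View pics/w6.png

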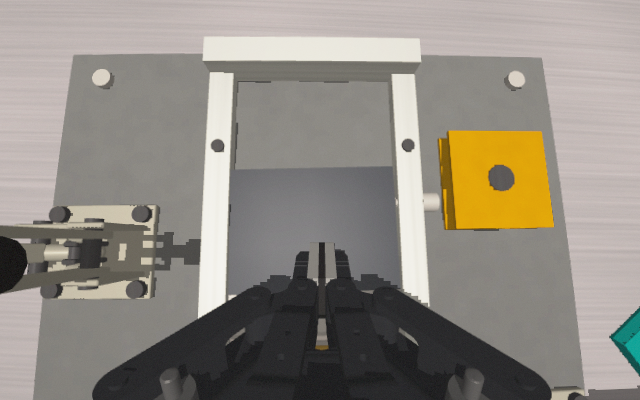

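```bash
python3 - <<'E'
from h import *
s=sense()
for q,z in(((240,169),20),((390,167),20),((240,70),34),((73,56),12),((541,59),12)): print(q,invw(q,z,s))
E
python3 -m pendant '[[[0,-0.23,-0.45,0],[0,-0.45,-0.9,0],[0,-0.45,-0.9,0],[0,-0.45,-0.9,0],[0,-0.45,-0.9,0],[0,-0.45,-0.9,0],[0,-0.45,-0.9,0],[0,-0.45,-0.9,0],[0,-0.45,-0.9,0],[0,-0.2,-0.4,0]]]'
python3 - <<'E'
from h import *
s=sense();print(s['tool_pos'],s['tcp_rot'],s['wrist_torque'])
save('wrist','w7.png')
E
```

```text
(240, 169) [101.04862494  46.28430235  20.        ]
(390, 167) [101.99837031 -47.7527164   20.        ]
(240, 70) [159.05719861  44.71611923  34.        ]
(73, 56) [184.8229421  167.52096442  12.        ]
(541, 59) [ 185.35640602 -166.22672919   12.        ]
time: 12.22
tool_pos: [532.4, -7.5, 230.4]
tcp_rot: [-152.8, -1.7, -88.6]
ft_force: [0.6, -0.2, 1.5]
finger_gap: 0.1
[532.35832768  -7.49208092 230.43412721] [-152.75552758   -1.68033803  -88.63951827] [-0.06680001  0.17892948 -0.02494477]
```

View pics/w7.png

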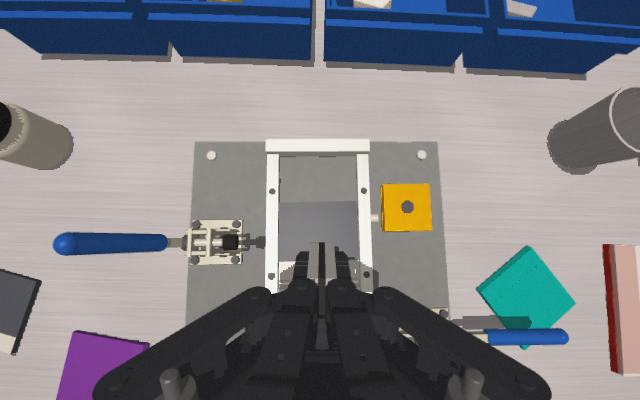

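```bash
python3 -m pendant '[[[-0.9,-0.05,0.02,0],[-0.9,-0.05,0.02,0],[-0.9,-0.05,0.02,0],[-0.9,-0.05,0.02,0],[-0.9,-0.05,0.02,0],[-0.9,-0.05,0.02,0],[-0.9,-0.05,0.02,0],[-0.7,-0.05,0.02,0],[-0.3,0,0,0],[0,0,0,0]]]'
python3 - <<'E'
from h import *
s=sense();print(s['tool_pos'],s['tcp_rot'])
save('wrist','w8.png'); save('scene','s8.png',(220,120,200,150),4);save('top','t8.png',(240,110,160,130),4.6)
E
```

```text
time: 13.1
tool_pos: [534.9, 143.2, 216.4]
tcp_rot: [-153.2, -1.8, -88.7]
ft_force: [0.5, 0.5, -0.3]
finger_gap: -0.1
[534.9455958  143.16068622 216.38310428] [-153.18196173   -1.84564727  -88.7217059 ]
```

View pics/w8.png

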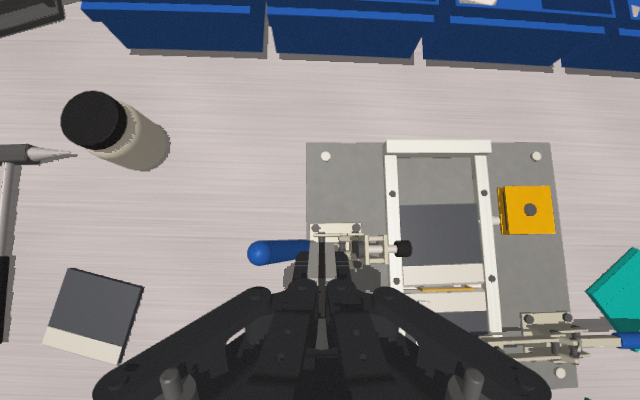

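View pics/s8.png

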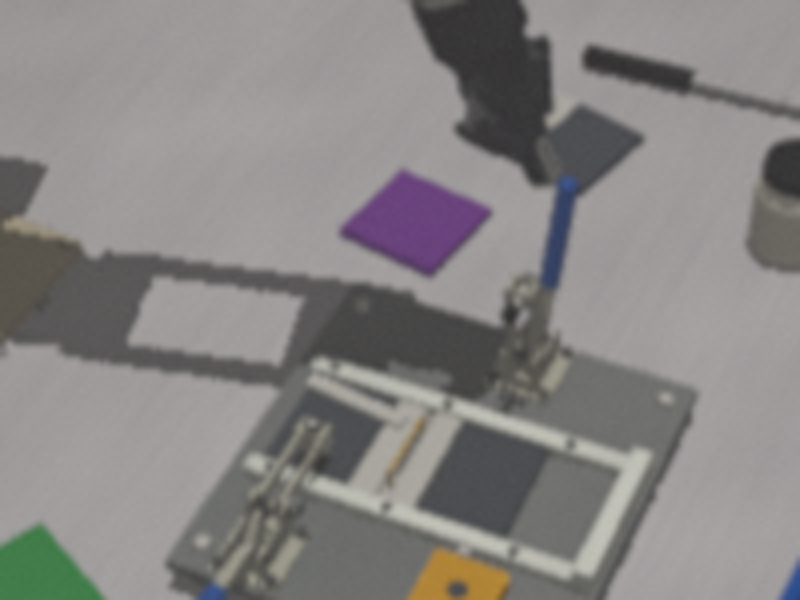

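View pics/t8.png

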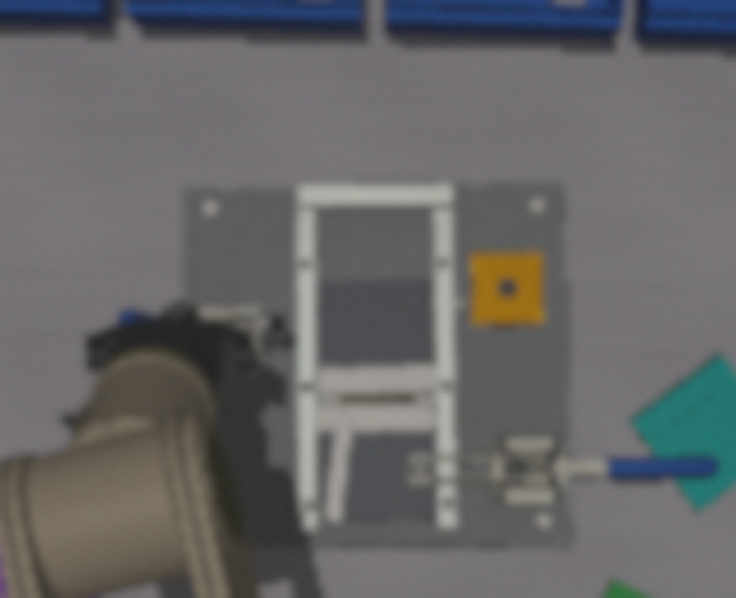

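Run:
```python
from h import *
im=cv2.imread('pics/raw_w8.png')
cv2.imwrite('pics/w8c.png',cv2.resize(im[190:310,380:500],None,fx=5,fy=5,interpolation=cv2.INTER_CUBIC))
cv2.imwrite('pics/w8d.png',cv2.resize(im[200:320,230:420],None,fx=4,fy=4,interpolation=cv2.INTER_CUBIC))
s=sense()
print(proj('wrist',jig2w(p,[[101.6,40,20],[101.6,-40,20],[0,30,30],[0,-30,30],[164,51,22],[185,-165,12],[185,165,12],[52,110,47+83],[52,147+52,35+129],[52,147+17,35+42]]),s))
```

```text
[[404.68858454 204.58448894]
 [466.65031525 203.87268587]
 [420.44327259 289.44244075]
 [470.0017897  288.00730381]
 [393.94451333 155.92016698]
 [546.23441737 143.04252812]
 [304.54785804 142.91863367]
 [368.1196578  249.19713447]
 [251.57357685 253.169588  ]
 [304.71603356 248.01800372]]
```

View pics/w8c.png

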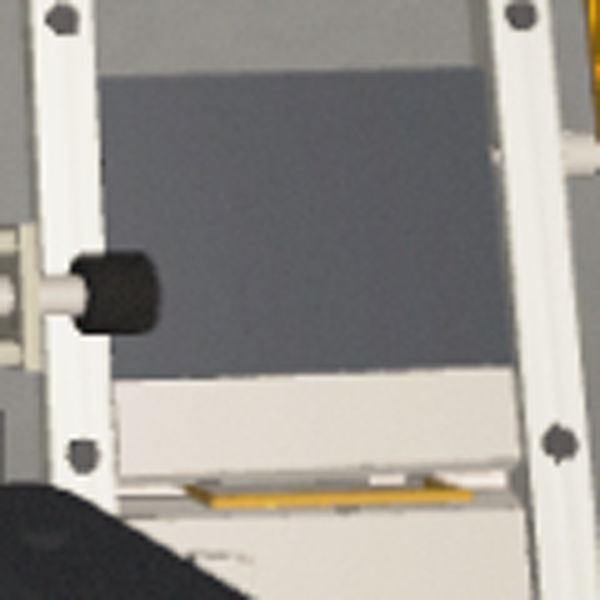

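View pics/w8d.png

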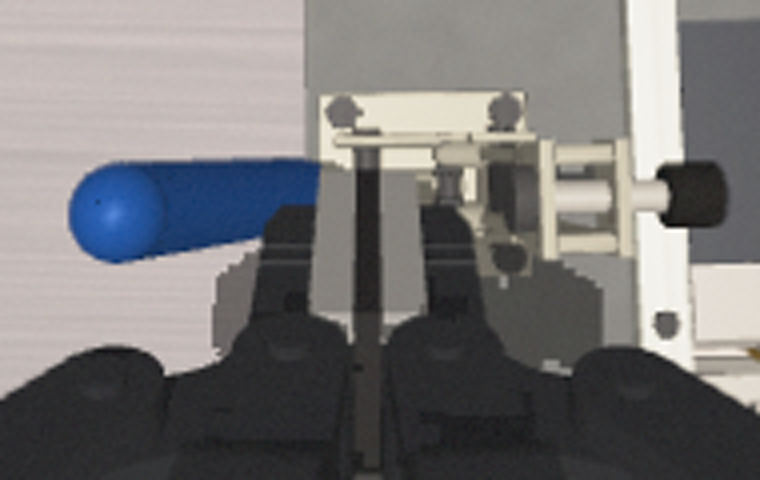

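Run:
```python
from h import *
s=sense()
g=lambda x,y:(x/5+380-.4,y/5+190-.4)
for n,q,z in(('rearL',(105,76),20),('rearR',(480,67),20),('stripL',(118,381),20),('stripR',(508,368),20),('frontL',(120,479),16),('frontR',(518,458),16),('nearL',(200,514),20),('nearR',(520,507),20),('bolt',(63,18),22),('boltR',(521,15),22),('bolt2',(83,456),22),('bolt2R',(560,442),22)): print(n,np.round(invw(g(*q),z,s),1))
```

```text
rearL [101.4  45.2  20. ]
rearR [102.6 -51.9  20. ]
stripL [26.6 45.9 20. ]
stripR [ 27.5 -52.3  20. ]
frontL [ 2.7 45.4 16. ]
frontR [  5.1 -55.4  16. ]
nearL [-5.3 27.5 20. ]
nearR [ -5.9 -52.4  20. ]
bolt [115.9  55.7  22. ]
boltR [115.6 -62.7  22. ]
bolt2 [ 9.3 56.  22. ]
bolt2R [  9.6 -62.7  22. ]
```

```bash
python3 -m pendant '[[[0,0.2,0.45,0],[0,0.24,0.51,0],[0,0.24,0.51,0],[0,0.22,0.5,0],[0,0.15,0.3,0],[0,0.05,0.1,0],[0,0,0,0],[0,0,0,0],[0,0,0,0],[0,0,0,0]]]'
python3 - <<'E'
from h import *
s=sense();print(s['tool_pos'],s['tcp_rot'])
save('wrist','w9.png'); save('scene','s9.png',(300,120,120,90),6)
E
```

```text
time: 14.08
tool_pos: [537.2, 133.8, 158.5]
tcp_rot: [-153.2, -1.9, -89.3]
ft_force: [0.7, -0.2, 0.3]
finger_gap: 0.0
[537.23919781 133.7668381  158.53063916] [-153.15755428   -1.90291782  -89.26024046]
```

View pics/w9.png

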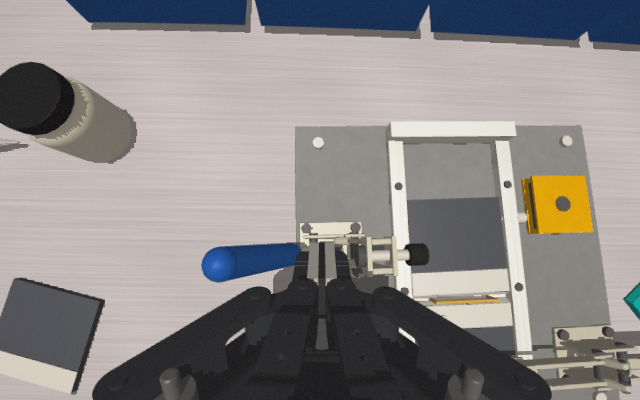

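View pics/s9.png

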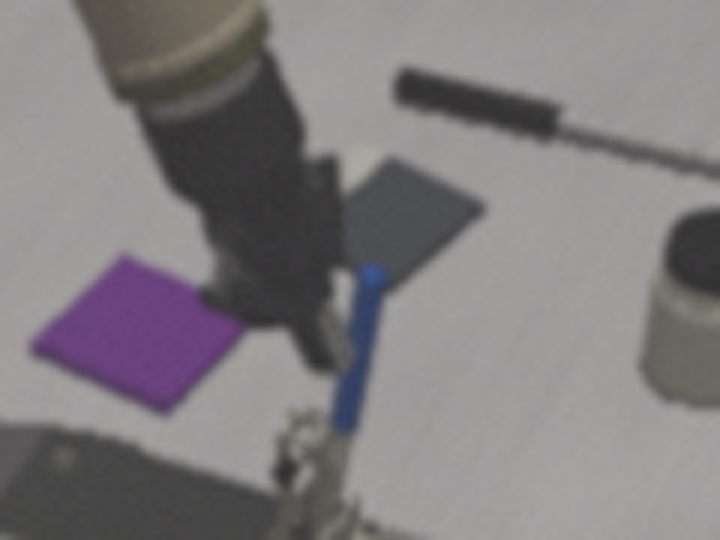

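```bash
python3 -m pendant '[[[-0.6,0,0,0],[-0.5,0,0,0],[-0.45,0.03,0.05,0],[-0.45,0.06,0.12,0],[-0.45,0.08,0.16,0],[-0.45,0.1,0.2,0],[-0.4,0.1,0.2,0],[-0.4,0.12,0.24,0],[-0.2,0.08,0.16,0],[0,0,0,0]]]'
python3 - <<'E'
from h import *
s=sense();print(s['tool_pos'],s['tcp_rot'],s['ft_force'])
save('wrist','w10.png'); save('scene','s10.png',(300,120,120,90),6)
E
```

```text
time: 15.02
tool_pos: [538.2, 210.8, 133.7]
tcp_rot: [-152.9, -2.2, -89.4]
ft_force: [-0.3, 0.7, 0.1]
finger_gap: 0.3
[538.20029301 210.8416613  133.67743044] [-152.91009349   -2.23762783  -89.44123454] [-0.29838362  0.66112863  0.11150519]
```

View pics/w10.png

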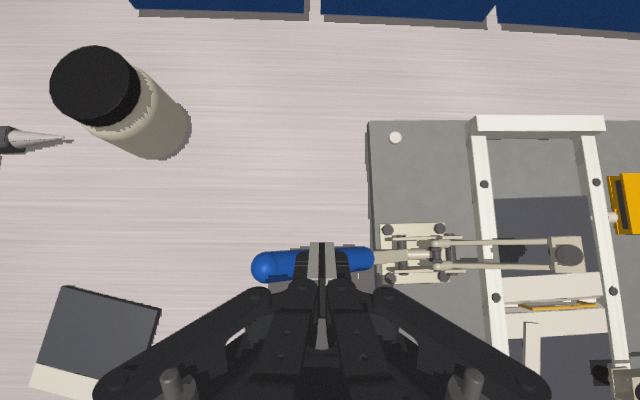

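View pics/s10.png

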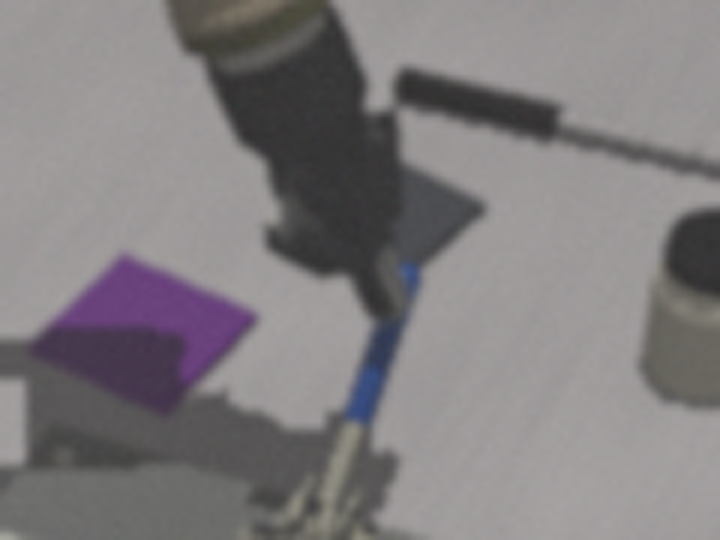

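```bash
python3 -m pendant '[[[-0.2,0.14,0.28,0],[-0.2,0.16,0.32,0],[-0.18,0.16,0.32,0],[-0.15,0.16,0.32,0],[-0.12,0.16,0.32,0],[-0.1,0.16,0.32,0],[-0.1,0.16,0.32,0],[0,0.08,0.16,0],[0,0,0,0],[0,0,0,0]]]'
python3 - <<'E'
from h import *
s=sense();print(s['tool_pos'],s['tcp_rot'],s['ft_force'])
save('wrist','w11.png'); save('scene','s11.png',(300,120,120,90),6)
E
```

```text
time: 15.95
tool_pos: [544.3, 233.0, 82.8]
tcp_rot: [-152.2, -1.9, -89.5]
ft_force: [-0.4, 0.6, 3.9]
finger_gap: -0.1
[544.32096898 232.95318529  82.78485221] [-152.15562052   -1.89292457  -89.47465334] [-0.36417371  0.5964501   3.94963532]
```

View pics/w11.png

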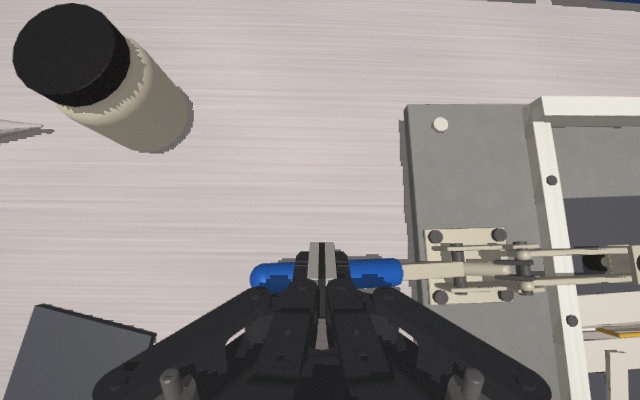

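View pics/s11.png

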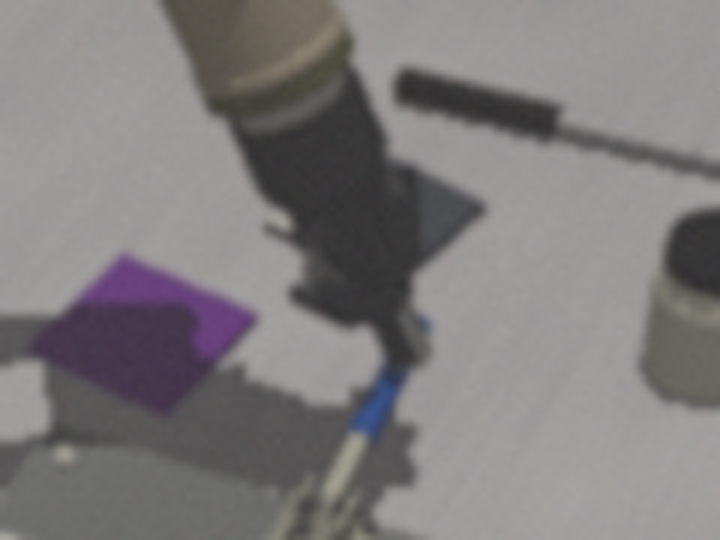

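```bash
python3 -m pendant '[[[-0.03,0.09,0.12,0],[-0.03,0.09,0.12,0],[-0.03,0.09,0.13,0],[-0.03,0.09,0.13,0],[-0.03,0.09,0.13,0],[-0.03,0.09,0.13,0],[-0.02,0.09,0.13,0],[-0.02,0.09,0.13,0],[-0.02,0.09,0.13,0],[-0.02,0.09,0.13,0]]]'
python3 - <<'E'
from h import *
s=sense();print(s['tool_pos'],s['tcp_rot'],s['ft_force'])
save('wrist','w12.png'); save('scene','s12.png',(300,120,120,90),6)
E
```

```text
time: 16.88
tool_pos: [553.5, 240.9, 65.5]
tcp_rot: [-150.5, -1.4, -89.5]
ft_force: [2.7, -0.9, 6.7]
finger_gap: 0.1
[553.5014584  240.86837706  65.52177691] [-150.47533368   -1.39752744  -89.46246364] [ 2.70715679 -0.88180106  6.74438633]
```

View pics/w12.png

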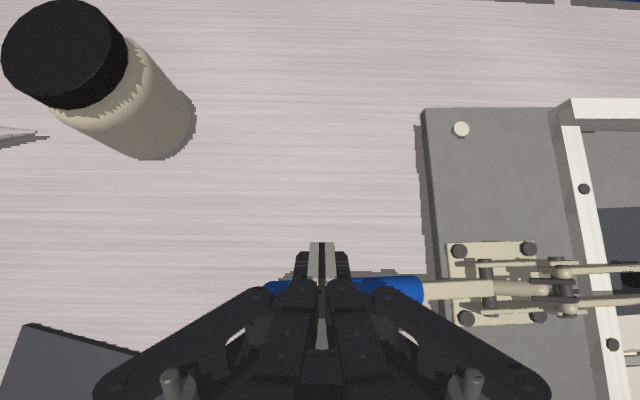

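View pics/s12.png

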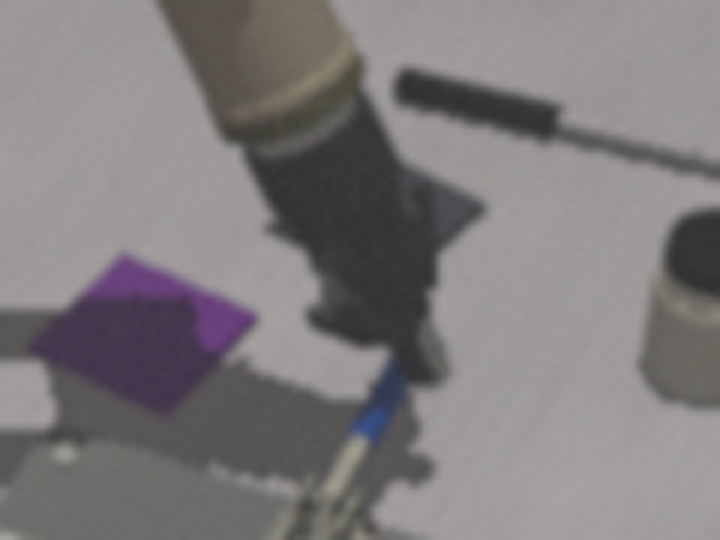

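```bash
python3 -m pendant '[[[0,-0.29,-0.5,0],[0,-0.29,-0.5,0],[0,-0.29,-0.5,0],[0,0.33,-0.19,0],[0,0.33,-0.19,0],[0,0.3,-0.17,0],[0,0,0,0],[0,0,0,0],[0,0,0,0],[0,0,0,0]]]'
python3 - <<'E'
from h import *
s=sense();print(s['tool_pos'],s['tcp_rot'],s['ft_force'])
save('wrist','w13.png'); save('scene','s13.png',(280,120,120,90),6)
E
```

```text
time: 17.82
tool_pos: [523.7, 239.1, 95.6]
tcp_rot: [-151.1, -1.7, -89.5]
ft_force: [-0.1, -0.5, -0.4]
finger_gap: -0.1
[523.67142363 239.14640771  95.64953445] [-151.11568749   -1.67389822  -89.48844726] [-0.08646457 -0.54351286 -0.35055782]
```

View pics/w13.png

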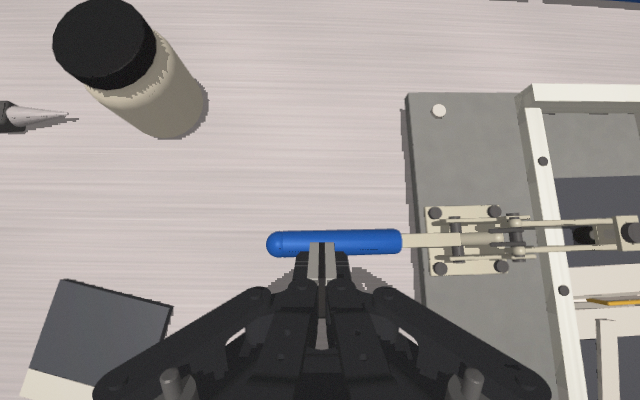

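View pics/s13.png

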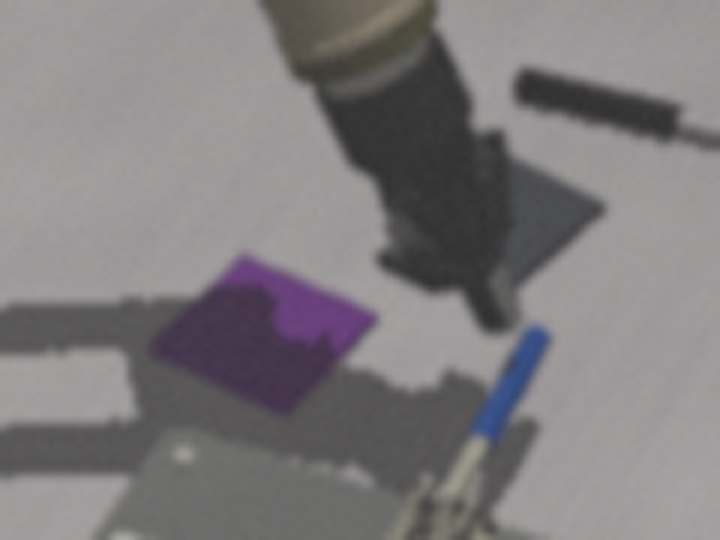

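Run:
```python
from h import *
s=sense()
for e in (5,8,12,16,20):
    a=np.radians(e)
    P=jig2w(p,[[52,147+r*np.cos(a),35+r*np.sin(a)] for r in(0,45,139)])
    print(e,np.round(proj('wrist',P,s),1).tolist(),np.round(proj('scene',P),1).tolist())
im=cv2.imread('pics/raw_w13.png')
cv2.imwrite('pics/w13c.png',cv2.resize(im[190:290,480:640],None,fx=5,fy=5,interpolation=cv2.INTER_CUBIC))
```

```text
5 [[454.9, 238.8], [397.8, 240.3], [267.1, 243.6]] [[354.1, 203.9], [359.2, 194.3], [369.4, 175.0]]
8 [[454.9, 238.8], [399.1, 240.2], [266.6, 243.4]] [[354.1, 203.9], [359.2, 193.8], [369.5, 173.6]]
12 [[454.9, 238.8], [401.2, 240.1], [266.9, 243.1]] [[354.1, 203.9], [359.2, 193.3], [369.4, 171.8]]
16 [[454.9, 238.8], [403.6, 239.9], [268.3, 242.7]] [[354.1, 203.9], [359.1, 192.7], [369.4, 170.1]]
20 [[454.9, 238.8], [406.4, 239.8], [271.0, 242.3]] [[354.1, 203.9], [359.1, 192.3], [369.2, 168.6]]
```

View pics/w13c.png

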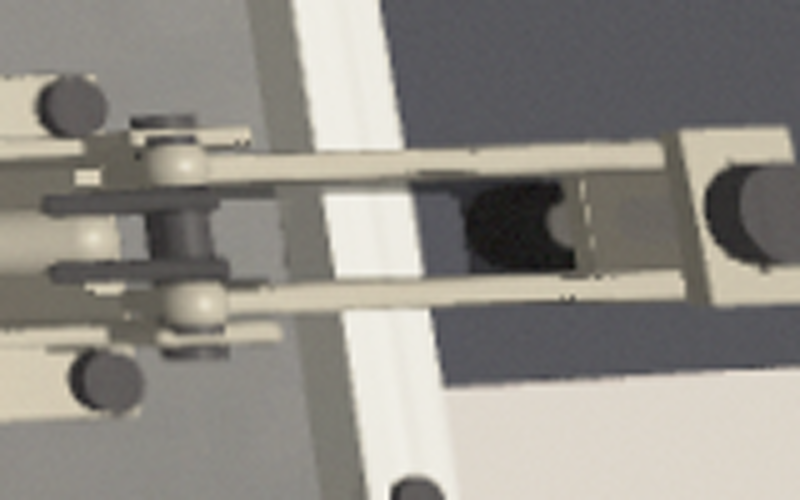

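```bash
python3 -m pendant '[[[0,0.07,0.25,0],[0,0.07,0.25,0],[0,0.07,0.25,0],[-0.05,0.07,0.22,0],[-0.02,0.08,0.1,0],[-0.02,0.08,0.1,0],[-0.02,0.08,0.1,0],[-0.02,0.08,0.1,0],[-0.02,0.08,0.12,0],[-0.02,0.08,0.12,0]]]'
python3 - <<'E'
from h import *
s=sense();print(s['tool_pos'],s['tcp_rot'],s['ft_force'])
save('wrist','w14.png')
E
```

```text
time: 18.75
tool_pos: [531.2, 240.5, 72.6]
tcp_rot: [-150.6, -2.0, -89.9]
ft_force: [-41.8, -13.4, 48.1]
finger_gap: -0.1
[531.2163343  240.52816707  72.56415845] [-150.63389143   -1.99662529  -89.93598792] [-41.8053645  -13.39377718  48.09189027]
```

View pics/w14.png

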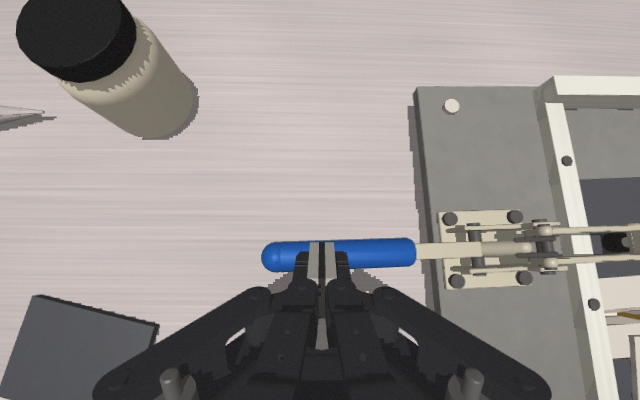

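```bash
python3 -m pendant '[[[0,-0.1,-0.2,0],[0,-0.29,-0.52,0],[0,-0.35,-0.65,0],[0,-0.4,-0.75,0],[0,-0.4,-0.75,0],[0,-0.4,-0.75,0],[0.5,-0.4,-0.75,0],[0.8,-0.4,-0.7,0],[0.8,-0.3,-0.5,0],[0.5,0,0,0]]]'
python3 - <<'E'
from h import *
s=sense();print(s['tool_pos'],s['tcp_rot'],s['ft_force'])
save('wrist','w15.png'); save('scene','s15.png',(270,120,160,120),5)
im=cv2.imread('pics/raw_w15.png')
E
```

```text
time: 19.63
tool_pos: [527.9, 193.2, 203.6]
tcp_rot: [-150.9, -2.2, -89.7]
ft_force: [0.1, 0.1, 0.1]
finger_gap: 0.0
[527.88413146 193.21349955 203.5817209 ] [-150.90678863   -2.2140084   -89.7464627 ] [0.14462543 0.07194128 0.10620433]
```

View pics/w15.png

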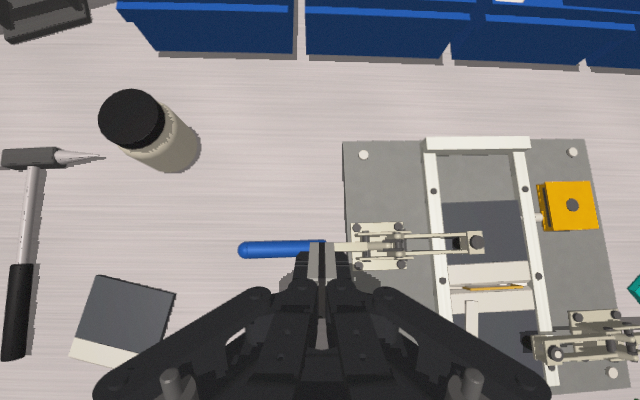

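View pics/s15.png

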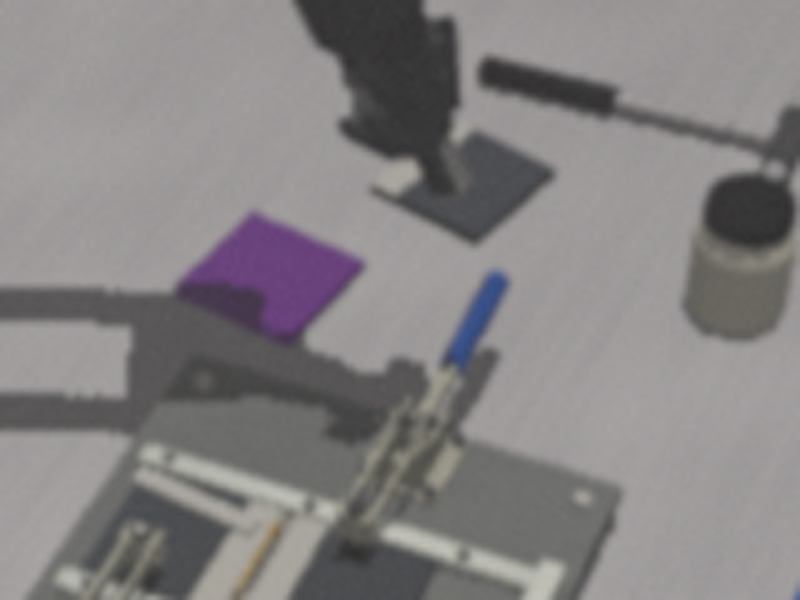

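Run:
```python
import cv2
im=cv2.imread('pics/raw_w15.png')
cv2.imwrite('pics/w15c.png',cv2.resize(im[190:310,415:565],None,fx=5,fy=5,interpolation=cv2.INTER_CUBIC))
```

```text
(no output)
```

View pics/w15c.png

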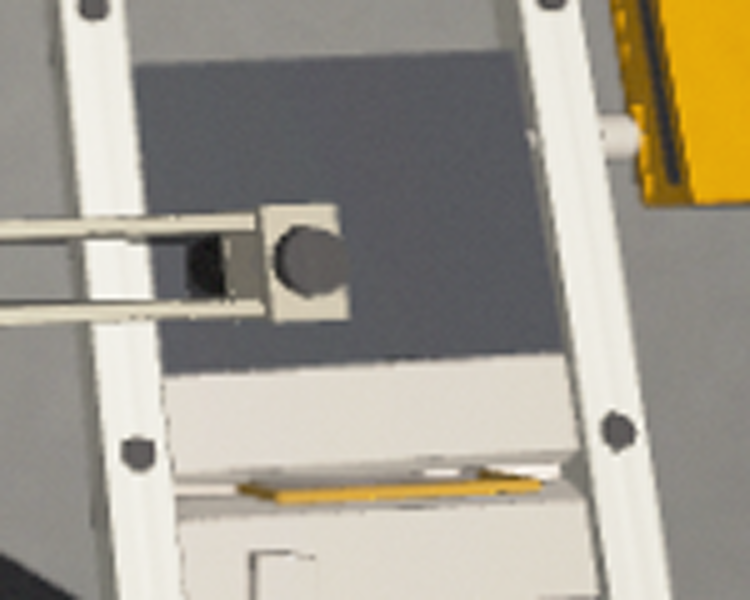

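Run:
```python
from h import *
s=sense()
g=lambda x,y:(x/5+415-.4,y/5+190-.4)
for n,q,z in(('rearL',(140,65),20),('rearR',(512,51),20),('stripL',(165,375),20),('stripR',(562,353),20),('bolt',(94,6),22),('bolt2',(138,453),22),('bolt2R',(618,430),22),('wireL',(270,499),30),('wireR',(542,488),30)): print(n,np.round(invw(g(*q),z,s),1))
print(proj('wrist',jig2w(p,[[185,165,12],[185,-165,12]]),s))
```

```text
rearL [99.  46.4 20. ]
rearR [100.  -49.3  20. ]
stripL [25.4 48.2 20. ]
stripR [ 26.4 -50.5  20. ]
bolt [113.5  57.3  22. ]
bolt2 [ 8.2 57.5 22. ]
bolt2R [  8.1 -60.2  22. ]
wireL [-2.1 31.7 30. ]
wireR [ -2.8 -33.1  30. ]
[[341.69911441 139.47225107]
 [583.19278647 136.92913226]]
```

Run:
```python
from h import *
print(sense()['qd'].round(2)); print(hand_in())
```

```text
[ 1.5   1.83  0.49 -0.46 -0.41  2.61]
the job is handed in; nothing more can be done
None
```

I drew the coupon home against the gap wire, swung the clamp handle down to its stop, withdrew the arm clear, and handed in at about 20 s. No verdict came back.

- **Drawing the coupon:** I used the shut fingertips in several short pulls. Wrist-force readings were taken only at the end of each move; the highest push was about 18 N in total.
- **Coupon position before clamping:** the wrist picture put its rear edge at jig x of about 101.4 to 102.6 mm (101.6 is home). It was out of square by about 0.01 rad, with the right side about 1 mm back. I left this, as it is within tolerance.
- **Clamp:** my first push on the handle slid off sideways, so I repositioned and pressed again. The reaction rose to 48 N upward (about 65 N in all, well above the "about 4 N" it should need), which I took to mean the handle was on its stop. The scene picture agrees with a handle about 5 degrees above level.
- **After clamping:** measured from the rail bolts, the coupon had not moved. The absolute reading was about 2 mm lower (99 to 100 mm), but the bolts and wire shifted by the same amount, so I put that down to camera or pose error.
- **Not verified:**
  - The foot's pressing force could not be measured; I judged it from the handle position only.
  - I checked the bystanders only by eye, and those visible in the last pictures looked undisturbed.
- **Tool tilt:** the tool gradually tilted by about 29 degrees during the pulls and could not be straightened with these moves. It was still tilted when I withdrew it.

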